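# Pack the glass column and hold the vibrator's dead-man paddle

## Robot

A 6-joint arm with a two-finger parallel gripper is mounted at the origin on the work surface. World frame = base frame: x ahead of the robot, y to its left, z up, the work surface at z = 0. Lengths are in m, angles in degrees, forces in N, time in s.
With the tool pointing down it reaches from about 0.375 to 0.9 m from the base axis. Payload 3.1 kg.
Tool frame: the origin (TCP) lies at the very end of the fingers, on their centre line; the grasp point (between the pads) lies 19 mm behind it; z points along the fingers, y is the line along which they close (so a half turn about z gives the same grasp; the last joint's range is limited). The gripper opens to 87 mm and grips with 3 to 60 N. Pads are 19 mm wide; open, the fingers measure 117 mm over their backs; the gripper's body (75 mm by 190 mm) begins 51 mm behind the grasp point.
Start: joints at [-85.858, 30.224, 82.088, -0, 67.689, -10.227], TCP at [0.155, -0.605, 0.223] pointing down, gripper open.
Joint ranges: [-176.69, 176.69], [-43.24, 126.21], [12.49, 139.97], [-82, 262], [0, 151.66], [-163.58, 163.58]. Speed limits (degrees/s): [159.86, 159.86, 180, 180, 180, 180].

## Interface

Orientations are given as a 3x3 rotation matrix whose columns are the frame's x, y, z axes.
In Python, from rig import bot gives the robot as it stands.
- The arm moves only by the tool move_arm, never from a script. Its argument "increments" is a list of rows, each an object with "xyz": the shift along the tool's x, y, z in mm, a list of three; "roll": the turn about the tool's z in rad; "grip": the opening in per cent of the stroke, from 0 (shut) to 100 (fully open). A call has 1 to 5 rows; each row shifts and turns the commanded pose from where the row before left it, along the tool's axes as they then stand; what a row does not reach is not made up. A row lasts 1/12 s, in which the tool goes at most 41.7 mm and 7.16 degrees, less where a joint would pass 70% of its speed; a pose out of reach is approached as far as the arm can. A call is refused whole if a number of a shift passes 41.7 or a number of a turn 0.125, either way. A call with a gripper value outside its range is refused whole. The fingers move at their own pace and stop on an object; the grip force is fixed at half the most. Time passes only in rows, so rows that do not move let the fingers close. It gives the time, the measured TCP pose, the force, the opening and the grip force at its end, in the units of the state.
- bot.read_state(): the state, without advancing time (a new reading comes with each control period).
- bot.capture(name): name is "side" or "top" or "wrist"; returns (picture, depth): 480x640x3 uint8, red, green, blue; 480x640 float32, m along the optical axis (not along the pixel's ray), 0 where there is no reading.
- bot.camera_model(name): a dict with "intrinsics" (3x3 intrinsics, pixels), "rvec" (rotation vector, rad) and "tvec" (3), from world to camera coordinates, as OpenCV has them; the wrist camera has in their place "tool_from_camera" (4x4, takes a point from camera to tool coordinates, whose origin is the TCP and whose axes are the flange's). Camera axes: x right, y down, z forward; pixel columns grow to the right and rows downward; lengths in m; the calibration is good to about 2 mm. A picture is of the moment at which its call begins: read the wrist's pose just before it. camera_model takes no time and is no camera call.
- bot.hand_in(): hands the job in; it is judged then, once.
Trained networks look in the newest picture that a camera, given by its name, has taken for a name from the list of things; names that differ only in an ending like _2 or _b are one class to them, and where a whole thing is asked for, a point or a joint stands for the part that bears it (a point fixed in the world has none). Each returns a list of dicts, best first, with "conf" (0 to 1); they miss things now and then, are a little off and sometimes report something else, mostly with a low value. They report only what shows in the picture. A call takes as long as a camera call.
- bot.spot_in(label, camera): "at" ([x, y, z] in m, in the coordinates of the camera as it stood for that picture, good to about 4 mm: the middle of the surface that is visible of it).
- bot.trace(label, camera): "mask" (480x640 bool, what is visible of it).
The state is a dict: "time_s": time; "joint_positions": joint angles; "qvel": joint speeds; "tau": joint torques, N m; "position": TCP position; "tcp_rot": TCP orientation; "force": force on the tool from outside, world axes, zero at the start; "moment": the same for the moment, N m; "opening": opening from 0.0 (shut) to 1.0 (fully open); "grasp_force": force on a finger pad.
Only numpy, scipy, OpenCV 4.12 (cv2) and the standard library are available. Lean on these libraries where they do the work, as an engineer would, in place of code of your own. Each camera call takes 0.05 s, during which the arm holds its last target. There are 200 camera calls.

## Task

Pour all five ceramic balls from the scoop through the white funnel into the glass column under it, and set the empty scoop back down upright on the bench. Then press the switch box's sprung paddle down with the gripper until it is level (its middle, running position: neither raised nor pushed through to the bottom) and finish while still holding it level. Leave the bottle, the beaker and the black case where they are.

Things in the scene. Friction and masses are not known exactly. Their poses are not given: they have to be found in the camera images.
- scoop_grip (a point): centre of the loose steel scoop's white grip block, 62 mm above its underside; block 32 (x) by 20 (y) by 36 (z) mm, free at both +-y sides: take it from above across the 20 mm. Axes of the scoop: -x towards its open pouring nose, z up. The grip has its own foot and lies 68 mm behind (+x of) the tray's middle, 26 mm behind the tray's rear wall
- scoop_lip (a point): middle of the lip of the scoop's pouring nose, 129.5 mm ahead (-x) of the grip centre and 50 mm lower; same axes. The floor rises to it in a 20 degree ramp, the lip 12 mm above the underside. Tip the nose down about 45 to 50 degrees for the balls to roll out over the lip
- scoop: the scoop: origin under the middle of its tray, on its underside; same axes as the grip. Tray 66 mm wide, 3 mm walls 34 mm high at the sides and rear, 3 mm flat floor; about 0.16 kg (varies); stands level by itself
- ball1_center (a point): white ceramic ball, 18 mm across, 12 g, one of five alike that start in the scoop; the point is its centre
- ball2_center (a point): white ceramic ball, 18 mm across, 12 g, one of five alike that start in the scoop; the point is its centre
- ball3_center (a point): white ceramic ball, 18 mm across, 12 g, one of five alike that start in the scoop; the point is its centre
- ball4_center (a point): white ceramic ball, 18 mm across, 12 g, one of five alike that start in the scoop; the point is its centre
- ball5_center (a point): white ceramic ball, 18 mm across, 12 g, one of five alike that start in the scoop; the point is its centre
- funnel_mouth (a point): centre of the mouth of the white funnel, level with its rim, 160 mm above the bench; mouth 130 mm across inside, narrowing at 45 degrees to 38 mm. Fixed
- tube_floor (a point): centre of the inner floor of the upright glass column under the funnel, 33 mm above the bench, axis z up; inside 38 mm across, 82 mm deep up to the funnel's throat. It stands on a fixed grey vibrating base 150 by 130 mm, 30 mm high
- paddle (a joint): angle of the switch box's paddle, rad: 0 raised (at rest, 0.40 rad or 23 degrees above level, held up by its spring), 0.40 level, 0.65 bottom stop. Pressing at the pad takes about 5 N to start, 9 N at level, 11.5 N at the bottom; it springs up when let go
- paddle_pad (a point): centre of the top face of the black rubber pad (45 by 38 mm) near the free end of the aluminium paddle, 100 mm from the hinge; it moves with the paddle, its x axis along the paddle towards the hinge, y along the hinge, z out of the pad. About 105 mm above the bench when raised, 68 mm when level
- paddle_hinge (a point): middle of the paddle's level hinge axis, 60 mm above the bench, on the fixed grey switch box (170 by 75 mm, 22 mm high); its -x axis points along the box to the paddle's free end, y along the hinge, z up. The paddle is 38 mm wide, its free end 125 mm from the hinge
- reagent: amber bottle with a white cap, 72 mm across, 150 mm tall, origin under its centre: bystander
- beaker: glass beaker, 70 mm across, 90 mm tall, origin under its centre: bystander
- case: black instrument case 130 by 200 by 50 mm, origin under its centre: bystander

How it is judged (in metres and radians):
On the way, in this order (a step that is already met when the one before it is completed fails the run):
1. all five balls are in the glass column, below its throat (horizontal distance between each of ball1_center, ball2_center, ball3_center, ball4_center, ball5_center and tube_floor below 0.014 m and z of ball1_center in the frame of tube_floor between 0 and 0.085 m and z of ball2_center in the frame of tube_floor between 0 and 0.085 m and z of ball3_center in the frame of tube_floor between 0 and 0.085 m and z of ball4_center in the frame of tube_floor between 0 and 0.085 m and z of ball5_center in the frame of tube_floor between 0 and 0.085 m), for 0.2 s.
2. the scoop stands upright on the bench, let go (angle between scoop_grip's own z axis and vertical below 0.12 rad and height (world z) of scoop_grip below 0.072 m and linear speed of scoop below 0.03 m/s and contact force between each of the arm, the fingers and scoop below 0.1 N), for 0.2 s.
3. the gripper holds the paddle level (value of joint paddle between 0.29 and 0.51 rad and velocity of joint paddle between -0.1 and 0.1 rad/s and contact force between any of the fingers, the arm and paddle above 2 N and contact force between paddle and scoop below 0.1 N), for 0.3 s.
At the end, for the whole second after the job is handed in: All five balls in the column (within 14 mm of its axis, under 85 mm above its floor); scoop at rest on the bench, tilt under 0.12 rad, untouched by robot and off the paddle; gripper presses the paddle with over 2 N and keeps it still within 0.11 rad of level (joint 0.29 to 0.51) (all of step 1 and all of step 2 and all of step 3); the arm keeps its last pose, push and grip.
It fails at once if the bottle is moved more than 30 mm (distance of reagent from where it was at the start of the episode above 0.03 m).
It fails at once if the beaker is moved more than 30 mm (distance of beaker from where it was at the start of the episode above 0.03 m).
It fails at once if the black case is moved more than 30 mm (distance of case from where it was at the start of the episode above 0.03 m).
It also fails if it takes over 72 s, if anything falls off the work surface, if the arm or the gripper's body presses on something with over 40 N, if the wrist force passes 120 N, or if a joint passes its speed limit or range.

## Working session

There is one attempt and no reset: what is moved stays moved. The work goes in short steps, Python scripts to look and compute and a tool call to move; the robot and the scene stay as the last step left them, time stands still between calls to the robot, and variables do not carry over. Pictures are saved under pics/ and viewed, at most 10 in all, crops included, and the job is handed in when it is done.

Besides the shell and the picture viewer there is one more tool, called after ">>>" as name(argument=value, ...), one argument or row to a line, values as JSON. move_arm: Moves the arm, as the interface text tells. Its arguments: {"type":"object","properties":{"increments":{"type":"array"}},"required":["increments"]}

```bash
mkdir -p pics; ls
cat > h.py <<'E'
import numpy as np, cv2
from rig import bot
def T(cam):
    m=bot.camera_model(cam)
    if 'rvec' in m:
        R=cv2.Rodrigues(np.array(m['rvec'],float))[0]; t=np.array(m['tvec'],float).ravel()
        M=np.eye(4); M[:3,:3]=R.T; M[:3,3]=-R.T@t
    else:
        s=bot.read_state(); A=np.eye(4); A[:3,:3]=s['tcp_rot']; A[:3,3]=s['position']; M=A@np.array(m['tool_from_camera'])
    return M,np.array(m['intrinsics'])
def cloud(d,mask,cam,M=None):
    M0,K=T(cam); M=M0 if M is None else M
    v,u=np.nonzero(mask&(d>0)); z=d[v,u]
    P=np.c_[(u-K[0,2])*z/K[0,0],(v-K[1,2])*z/K[1,1],z]
    return P@M[:3,:3].T+M[:3,3]
E
python3 - <<'E'
from h import *
np.set_printoptions(precision=3,suppress=True)
s=bot.read_state(); print(s['tcp_rot'],s['force'],s['time_s'])
im={}
for c in ['side','top']:
    M,K=T(c); p,d=bot.capture(c); im[c]=p
    cv2.imwrite(f'pics/{c}0.png',p[:,:,::-1])
    print(c,M[:3,3],M[:3,2])
    for l in ['scoop_grip','scoop_lip','scoop','funnel_mouth','tube_floor','paddle_pad','paddle_hinge','reagent','beaker','case','ball1_center']:
        r=bot.spot_in(l,c)
        print(l,[(round(x['conf'],2),M[:3,:3]@np.array(x['at'])+M[:3,3]) for x in r[:5 if 'ball' in l else 2]])
E
```

```text
pics
[[ 0.969  0.248 -0.   ]
 [ 0.248 -0.969  0.002]
 [ 0.    -0.002 -1.   ]] [-0.413  0.291  0.098] 0.0
side [0.274 0.795 0.987] [ 0.268 -0.656 -0.706]
scoop_grip []
scoop_lip [(0.92, array([0.443, 0.318, 0.014]))]
scoop [(0.56, array([0.444, 0.318, 0.014]))]
funnel_mouth [(0.9, array([0.481, 0.014, 0.036]))]
tube_floor [(0.87, array([0.486, 0.016, 0.036]))]
paddle_pad [(0.86, array([ 0.493, -0.249,  0.095]))]
paddle_hinge [(0.66, array([ 0.492, -0.24 ,  0.022]))]
reagent [(0.76, array([ 0.592, -0.47 ,  0.082]))]
beaker [(0.57, array([ 0.77 , -0.014,  0.048])), (0.56, array([0.589, 0.482, 0.053]))]
case [(0.61, array([ 0.77 , -0.015,  0.05 ]))]
ball1_center [(0.48, array([0.472, 0.298, 0.022]))]
top [ 0.411 -0.007  1.69 ] [ 0.112  0.015 -0.994]
scoop_grip [(0.95, array([0.443, 0.314, 0.005]))]
scoop_lip []
scoop [(0.84, array([0.444, 0.313, 0.009]))]
funnel_mouth [(0.63, array([0.477, 0.012, 0.137])), (0.52, array([ 0.492, -0.245,  0.023]))]
tube_floor [(0.95, array([0.476, 0.016, 0.136]))]
paddle_pad [(0.93, array([ 0.496, -0.259,  0.092]))]
paddle_hinge [(0.74, array([ 0.492, -0.246,  0.021]))]
reagent [(0.8, array([ 0.593, -0.484,  0.104]))]
beaker []
case [(0.64, array([ 0.773, -0.034,  0.049]))]
ball1_center [(0.68, array([0.439, 0.313, 0.006]))]
```

View pics/side0.png

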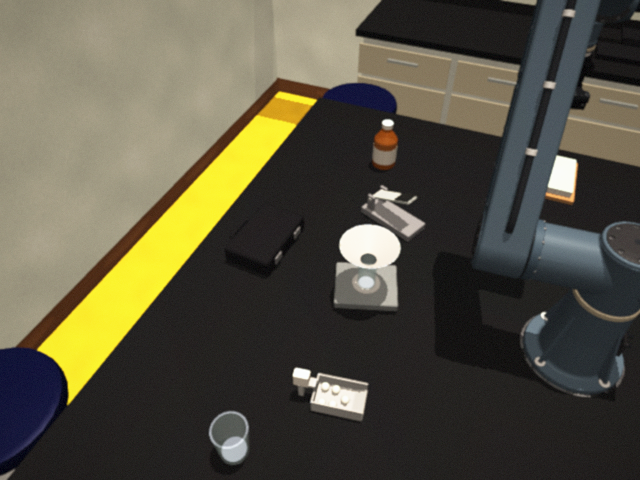

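View pics/top0.png

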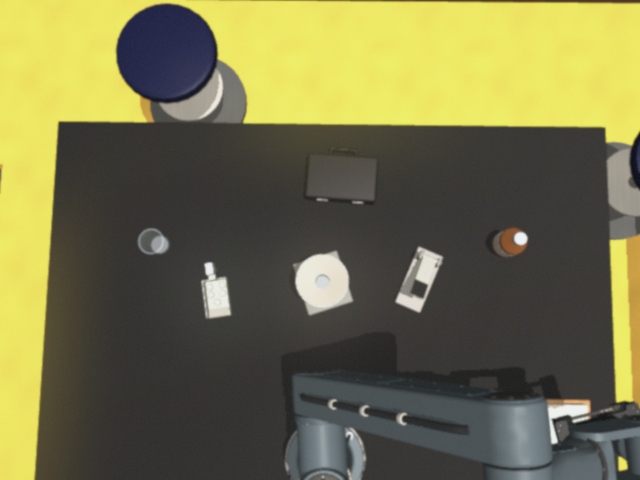

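The side view shows the scoop at about (340,395), with its grip behind it at (302,378). The funnel is at (369,247), the switch box at (393,215), with the beaker, case and bottle clear of them. In the top view the grip is at (209,268), with the nose towards the robot. The funnel is at (322,282), and the pad at about (421,290) with the hinge at the far end (430,260). Next I'll measure exact poses from the depth clouds.

Run:
```python
from h import *
np.set_printoptions(precision=4,suppress=True)
for c in ['top','side']:
    p,d=bot.capture(c); A=cloud(d,np.ones(d.shape,bool),c)
    def box(x0,x1,y0,y1,z0,z1): 
        B=A[(A[:,0]>x0)&(A[:,0]<x1)&(A[:,1]>y0)&(A[:,1]<y1)&(A[:,2]>z0)&(A[:,2]<z1)]; return B
    def rep(n,B):
        if len(B)<5: print(c,n,len(B)); return
        r=cv2.minAreaRect(B[:,:2].astype(np.float32)*1000)
        print(c,n,len(B),'mean',B.mean(0),'rect',np.round(r[0],1),np.round(r[1],1),round(r[2],1),'z',np.percentile(B[:,2],[5,50,95]))
    rep('table',box(.3,.6,.12,.2,-.05,.05))
    rep('scoop all',box(.35,.6,.22,.42,.008,.12))
    rep('grip top',box(.35,.62,.22,.42,.06,.12))
    rep('walls',box(.35,.62,.22,.42,.026,.05))
    F=box(.35,.6,-.12,.12,.13,.2); rep('funnel',F)
    F=box(.35,.6,-.12,.12,.15,.2); (e,rad)=cv2.minEnclosingCircle(F[:,:2].astype(np.float32)*1000); print('circ',e,rad)
    rep('base',box(.35,.6,-.12,.12,.02,.04))
    rep('paddle',box(.35,.65,-.35,-.15,.055,.14))
    rep('swbox',box(.35,.65,-.35,-.15,.012,.035))
    for l in ['paddle_pad','scoop','ball1_center','scoop_grip']:
        for r in bot.trace(l,c)[:1 if 'ball' not in l else 6]:
            rep('trace '+l+' %.2f'%r['conf'],cloud(d,r['mask'],c))
    u=cv2.resize(p[240:330,190:460] if c=='top' else p[180:430,280:440],None,fx=3 if c=='top' else 2.3,fy=3 if c=='top' else 2.3,interpolation=cv2.INTER_CUBIC)
    cv2.imwrite(f'pics/{c}1.png',u[:,:,::-1])
```

```text
top table 2987 mean [0.4485 0.1599 0.0007] rect [449.6 160. ] [ 80.  299.1] 90.0 z [-0.0058  0.0006  0.0073]
top scoop all 870 mean [0.4565 0.3138 0.0268] rect [473.9 319.8] [242.1 199. ] 0.3 z [0.0083 0.0183 0.0793]
top grip top 102 mean [0.5114 0.3199 0.0782] rect [506.6 320. ] [44.8 20.8] 9.7 z [0.0631 0.0787 0.0866]
top walls 159 mean [0.4445 0.3093 0.0335] rect [452.7 311.1] [136.5  68. ] 9.2 z [0.0264 0.0328 0.0427]
top funnel 1618 mean [0.4819 0.014  0.1481] rect [481.3  13. ] [131.4 133.6] 0.8 z [0.1322 0.1488 0.1624]
circ (481.2101745605469, 13.350842475891113) 67.34613800048828
top base 578 mean [0.4619 0.0075 0.0309] rect [481.5  13.6] [150.4 130. ] 18.6 z [0.0239 0.0311 0.0374]
top paddle 700 mean [ 0.5036 -0.2584  0.0881] rect [ 502.6 -257.1] [ 66.4 126.9] 65.4 z [0.0633 0.0861 0.1147]
top swbox 944 mean [ 0.4841 -0.2439  0.0225] rect [ 492.5 -237.9] [165.1 241.5] 88.0 z [0.0154 0.0225 0.0294]
top trace paddle_pad 0.86 635 mean [ 0.495  -0.2547  0.087 ] rect [ 495.2 -262.3] [ 52.1 117.1] 67.6 z [0.0261 0.0887 0.115 ]
top trace scoop 0.68 915 mean [0.4452 0.3124 0.021 ] r
[... 781 characters left out ...]
e 463 mean [ 0.502  -0.2511  0.0876] rect [ 504.4 -250.1] [ 64.9 131.7] 63.0 z [0.0624 0.0858 0.1137]
side swbox 1160 mean [ 0.4871 -0.2442  0.021 ] rect [ 495.  -252.5] [ 78.6 172.9] 66.9 z [0.0155 0.0212 0.0253]
side trace paddle_pad 0.90 379 mean [ 0.4921 -0.2495  0.0902] rect [ 492.3 -295.6] [162.9 114.1] 85.4 z [0.066  0.0913 0.1137]
side trace scoop 0.75 2118 mean [0.4474 0.3121 0.0223] rect [465.2 305.5] [164.3  89.1] 8.3 z [0.0011 0.0139 0.0782]
side trace ball1_center 0.44 60 mean [0.4702 0.3004 0.017 ] rect [472.  296.5] [14.6 22.2] 21.7 z [0.0106 0.0178 0.0218]
side trace scoop_grip 0.57 2096 mean [0.4475 0.3115 0.0226] rect [454.2 312.3] [147.6  75.4] 4.3 z [0.0013 0.0148 0.078 ]
```

View pics/side1.png

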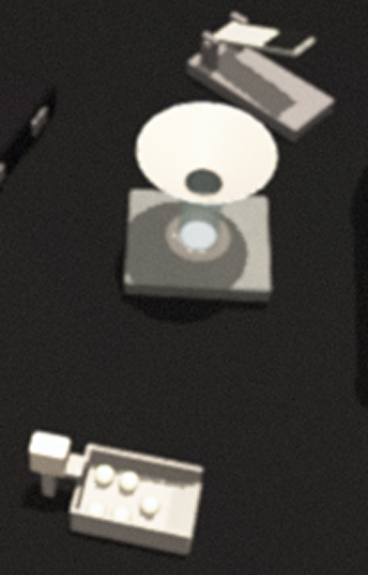

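The side crop shows the scoop with its grip block on a thin post and a neck. Five balls are in the tray, the funnel throat is at (203,182) and the paddle is raised. The clouds put the grip at (0.5115, 0.3235) with 9.3° yaw, and the funnel centre at (0.481, 0.014). The tool can't be tilted, so the scoop will have to pivot between the pads. Moving over the grip now.

>>> move_arm(
  increments=[
    {"xyz": [33,-20,0],"roll": 0,"grip": 60},
    {"xyz": [33,-20,0],"roll": 0,"grip": 60},
    {"xyz": [33,-20,0],"roll": 0,"grip": 60},
    {"xyz": [33,-20,0],"roll": 0,"grip": 60},
    {"xyz": [33,-20,0],"roll": 0,"grip": 60},
  ],
)

```text
time_s: 2.12
position: [0.291, -0.4663, 0.2226]
tcp_rot: [[0.969, 0.247, 0.0], [0.247, -0.969, -0.0], [0.0, 0.0, -1.0]]
force: [0.8, 0.3, -0.1]
opening: 0.702
grasp_force: 0.0
```

>>> move_arm(
  increments=[
    {"xyz": [33,-20,0],"roll": 0,"grip": 60},
    {"xyz": [33,-20,0],"roll": 0,"grip": 60},
    {"xyz": [33,-20,0],"roll": 0,"grip": 60},
    {"xyz": [33,-20,0],"roll": 0,"grip": 60},
    {"xyz": [33,-22,0],"roll": 0.089,"grip": 60},
  ],
)

```text
time_s: 2.53
position: [0.4259, -0.3267, 0.2228]
tcp_rot: [[0.987, 0.159, 0.001], [0.159, -0.987, -0.001], [0.0, 0.001, -1.0]]
force: [0.3, -0.2, 0.6]
opening: 0.602
grasp_force: 0.0
```

>>> move_arm(
  increments=[
    {"xyz": [11.8,-39.2,0],"roll": 0,"grip": 60},
    {"xyz": [11.8,-39.2,0],"roll": 0,"grip": 60},
    {"xyz": [11.8,-39.2,0],"roll": 0,"grip": 60},
    {"xyz": [11.8,-39.2,0],"roll": 0,"grip": 60},
    {"xyz": [11.8,-39.2,0],"roll": 0,"grip": 60},
  ],
)

```text
time_s: 2.95
position: [0.4514, -0.123, 0.2228]
tcp_rot: [[0.987, 0.161, 0.001], [0.161, -0.987, -0.0], [0.001, 0.0, -1.0]]
force: [0.2, 0.3, 0.4]
opening: 0.601
grasp_force: 0.0
```

>>> move_arm(
  increments=[
    {"xyz": [11.8,-39.2,0],"roll": 0,"grip": 60},
    {"xyz": [11.8,-39.2,0],"roll": 0,"grip": 60},
    {"xyz": [11.8,-39.2,0],"roll": 0,"grip": 60},
    {"xyz": [11.8,-39.2,0],"roll": 0,"grip": 60},
    {"xyz": [11.8,-39.2,0],"roll": 0,"grip": 60},
  ],
)

```text
time_s: 3.37
position: [0.478, 0.0801, 0.2229]
tcp_rot: [[0.987, 0.161, 0.001], [0.161, -0.987, -0.0], [0.001, 0.0, -1.0]]
force: [0.7, -0.0, -0.2]
opening: 0.6
grasp_force: 0.0
```

>>> move_arm(
  increments=[
    {"xyz": [11.8,-39.2,0],"roll": 0,"grip": 60},
    {"xyz": [11.8,-39.2,0],"roll": 0,"grip": 60},
    {"xyz": [11.8,-39.2,0],"roll": 0,"grip": 60},
    {"xyz": [11.8,-39.2,0],"roll": 0,"grip": 60},
    {"xyz": [11.8,-39.2,0],"roll": 0,"grip": 60},
  ],
)

```text
time_s: 3.78
position: [0.5045, 0.2832, 0.2227]
tcp_rot: [[0.987, 0.162, 0.0], [0.162, -0.987, -0.0], [0.0, 0.0, -1.0]]
force: [0.2, 0.3, 0.4]
opening: 0.598
grasp_force: 0.0
```

>>> move_arm(
  increments=[
    {"xyz": [11.8,-39.2,0],"roll": 0,"grip": 60},
    {"xyz": [0,0,0],"roll": 0,"grip": 60},
    {"xyz": [0,0,0],"roll": 0,"grip": 60},
  ],
)

```text
time_s: 4.03
position: [0.5097, 0.3237, 0.2223]
tcp_rot: [[0.986, 0.165, 0.0], [0.165, -0.986, -0.0], [0.0, 0.0, -1.0]]
force: [-0.9, 0.2, 0.3]
opening: 0.597
grasp_force: 0.0
```

Run:
```python
from h import *
np.set_printoptions(precision=4,suppress=True)
M,K=T('wrist'); p,d=bot.capture('wrist'); A=cloud(d,np.ones(d.shape,bool),'wrist',M)
cv2.imwrite('pics/w0.png',p[:,:,::-1]); s=bot.read_state(); print(s['position'],s['tcp_rot'],s['joint_positions'])
for n,z0,z1 in [('grip',.07,.1),('all',.015,.1)]:
    B=A[(A[:,0]>.35)&(A[:,0]<.6)&(A[:,1]>.22)&(A[:,1]<.42)&(A[:,2]>z0)&(A[:,2]<z1)]
    print(n,len(B),B.mean(0),cv2.minAreaRect(B[:,:2].astype(np.float32)*1000),np.percentile(B[:,2],[5,50,95]))
for r in bot.spot_in('scoop_grip','wrist'): print(r['conf'],M[:3,:3]@np.array(r['at'])+M[:3,3])
```

```text
[0.5094 0.322  0.2222] [[ 0.9866  0.1631 -0.0007]
 [ 0.1631 -0.9866 -0.0009]
 [-0.0008  0.0008 -1.    ]] [ 21.6988  28.5338  85.3868  -0.0382  66.1363 102.3257]
grip 895 [0.513  0.321  0.0803] ((511.6350402832031, 320.8913879394531), (32.50932312011719, 19.64777374267578), 9.559163093566895) [0.0773 0.0807 0.082 ]
all 3143 [0.4745 0.3144 0.0429] ((462.585693359375, 312.46026611328125), (132.0465087890625, 66.03079223632812), 9.562265396118164) [0.0166 0.0346 0.0815]
0.69 [0.4499 0.3139 0.0122]
```

View pics/w0.png

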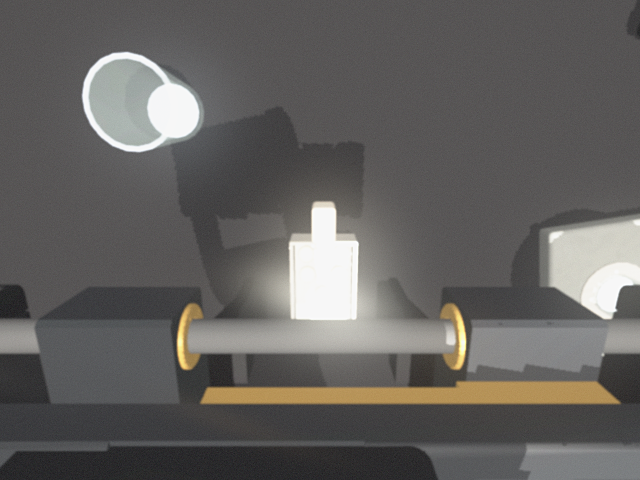

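The wrist picture shows the grip block centred between the fingers at (323,222), with the beaker clear at upper left. Descending.

>>> move_arm(
  increments=[
    {"xyz": [2,1,36],"roll": 0,"grip": 60},
    {"xyz": [0,0,36],"roll": 0,"grip": 60},
    {"xyz": [0,0,36],"roll": 0,"grip": 60},
    {"xyz": [0,0,36],"roll": 0,"grip": 60},
    {"xyz": [0,0,36],"roll": 0,"grip": 50},
  ],
)

```text
time_s: 4.55
position: [0.5124, 0.3188, 0.0417]
tcp_rot: [[0.987, 0.158, 0.0], [0.158, -0.987, -0.0], [0.0, 0.0, -1.0]]
force: [-0.4, 0.2, -0.5]
opening: 0.576
grasp_force: 0.0
```

>>> move_arm(
  increments=[
    {"xyz": [0,0,3],"roll": 0,"grip": 35},
    {"xyz": [0,0,0],"roll": 0,"grip": 25},
    {"xyz": [0,0,0],"roll": 0,"grip": 24},
    {"xyz": [0,0,0],"roll": 0,"grip": 23},
    {"xyz": [0,0,0],"roll": 0,"grip": 23},
  ],
)

```text
time_s: 4.97
position: [0.5141, 0.3214, 0.0424]
tcp_rot: [[0.987, 0.161, 0.005], [0.161, -0.987, 0.002], [0.005, -0.001, -1.0]]
force: [0.2, 0.1, 0.5]
opening: 0.266
grasp_force: 0.0
```

>>> move_arm(
  increments=[
    {"xyz": [0,0,0],"roll": 0,"grip": 22.5},
    {"xyz": [0,0,0],"roll": 0,"grip": 22.5},
    {"xyz": [0,0,0],"roll": 0,"grip": 22.5},
  ],
)

```text
time_s: 5.22
position: [0.5131, 0.3219, 0.0411]
tcp_rot: [[0.987, 0.161, 0.003], [0.161, -0.987, 0.002], [0.003, -0.001, -1.0]]
force: [-0.8, 1.8, 6.2]
opening: 0.23
grasp_force: 7.8
```

>>> move_arm(
  increments=[
    {"xyz": [0,0,0],"roll": 0,"grip": 22},
    {"xyz": [0,0,0],"roll": 0,"grip": 22},
    {"xyz": [0,0,0],"roll": 0,"grip": 22},
  ],
)

```text
time_s: 5.47
position: [0.5132, 0.3219, 0.0411]
tcp_rot: [[0.987, 0.161, 0.003], [0.161, -0.987, 0.002], [0.003, -0.001, -1.0]]
force: [-1.3, 1.7, 6.8]
opening: 0.224
grasp_force: 27.8
```

>>> move_arm(
  increments=[
    {"xyz": [0,0,0],"roll": 0,"grip": 21},
    {"xyz": [0,0,0],"roll": 0,"grip": 21},
    {"xyz": [0,0,0],"roll": 0,"grip": 21},
  ],
)

```text
time_s: 5.72
position: [0.5131, 0.3218, 0.0411]
tcp_rot: [[0.987, 0.161, 0.003], [0.161, -0.987, 0.002], [0.003, -0.001, -1.0]]
force: [-1.7, 0.7, 5.9]
opening: 0.225
grasp_force: 30.0
```

>>> move_arm(
  increments=[
    {"xyz": [0,0,0],"roll": 0,"grip": 0},
    {"xyz": [0,0,0],"roll": 0,"grip": 0},
    {"xyz": [0,0,0],"roll": 0,"grip": 0},
  ],
)

```text
time_s: 5.97
position: [0.5131, 0.3219, 0.0411]
tcp_rot: [[0.987, 0.161, 0.003], [0.161, -0.987, 0.002], [0.003, -0.001, -1.0]]
force: [-0.5, 2.0, 6.2]
opening: 0.228
grasp_force: 30.0
```

Grip force can be set through the opening: 22.5% gives about 8 N and anything below 22% gives 30 N. Test lift at full grip.

>>> move_arm(
  increments=[
    {"xyz": [0,0,-3],"roll": 0,"grip": 0},
    {"xyz": [0,0,-2],"roll": 0,"grip": 0},
    {"xyz": [0,0,-2],"roll": 0,"grip": 0},
    {"xyz": [0,0,-2],"roll": 0,"grip": 0},
    {"xyz": [0,0,-2],"roll": 0,"grip": 0},
  ],
)

```text
time_s: 6.38
position: [0.5117, 0.3207, 0.0503]
tcp_rot: [[0.987, 0.161, -0.001], [0.161, -0.987, -0.001], [-0.001, 0.0, -1.0]]
force: [-0.4, 0.8, -2.2]
opening: 0.23
grasp_force: 30.0
```

```bash
cat >> h.py <<'E'
def scoop_tilt(c='side',R=.22):
    """plane fit via block top + tray wall points: print tilt of scoop cloud near the tool"""
    s=bot.read_state(); P=np.array(s['position']); X=np.array(s['tcp_rot'])[:,0]; Y=np.array(s['tcp_rot'])[:,1]
    p,d=bot.capture(c); A=cloud(d,np.ones(d.shape,bool),c)-P
    u=A@X; w=A@Y; B=np.c_[u,w,A[:,2]+P[2]]
    return s,p,B
E
python3 - <<'E'
from h import *
np.set_printoptions(precision=4,suppress=True)
s,p,B=scoop_tilt()
print(s['position'],s['force'],s['moment'],s['grasp_force'])
k=(abs(B[:,1])<.04)&(B[:,0]>-.14)&(B[:,0]<.02)&(B[:,2]>.005)&(B[:,2]<.12); B=B[k]
# side wall tops: max z per u bin
for a in np.arange(-.135,.02,.015):
    q=B[(B[:,0]>=a)&(B[:,0]<a+.015)]
    if len(q)>3: print(round(a,3),len(q),np.percentile(q[:,2],[2,98]))
E
```

```text
[0.5117 0.3207 0.0503] [-0.3773  0.7985 -2.2291] [ 0.0434 -0.1421  0.0135] 29.995147618465126
-0.135 225 [0.0136 0.0449]
-0.12 283 [0.0103 0.0445]
-0.105 290 [0.0094 0.0442]
-0.09 281 [0.0089 0.0445]
-0.075 283 [0.0101 0.0444]
-0.06 288 [0.01   0.0445]
-0.045 269 [0.0091 0.0439]
-0.03 117 [0.0131 0.0636]
```

The scoop is held level: the wall tops are flat, the weight is 2.2 N and the moment 0.14 N·m. Lifting and carrying it over to the funnel.

>>> move_arm(
  increments=[
    {"xyz": [0,0,-8],"roll": 0,"grip": 0},
    {"xyz": [0,0,-16],"roll": 0,"grip": 0},
    {"xyz": [0,0,-22],"roll": 0,"grip": 0},
    {"xyz": [0,0,-25],"roll": 0,"grip": 0},
    {"xyz": [0,0,-25],"roll": 0,"grip": 0},
  ],
)

```text
time_s: 6.85
position: [0.5116, 0.3207, 0.1475]
tcp_rot: [[0.987, 0.161, -0.001], [0.161, -0.987, -0.0], [-0.001, 0.0, -1.0]]
force: [-0.2, -0.6, -2.0]
opening: 0.23
grasp_force: 30.0
```

>>> move_arm(
  increments=[
    {"xyz": [0,0,-25],"roll": 0,"grip": 0},
    {"xyz": [0,0,-25],"roll": 0,"grip": 0},
    {"xyz": [0,0,-25],"roll": 0,"grip": 0},
    {"xyz": [0,0,-22],"roll": 0,"grip": 0},
    {"xyz": [0,0,-16],"roll": 0,"grip": 0},
  ],
)

```text
time_s: 7.27
position: [0.5124, 0.321, 0.2625]
tcp_rot: [[0.987, 0.161, 0.003], [0.161, -0.987, 0.001], [0.003, -0.001, -1.0]]
force: [0.2, 0.6, -2.6]
opening: 0.227
grasp_force: 30.0
```

>>> move_arm(
  increments=[
    {"xyz": [0,2,-10],"roll": 0,"grip": 0},
    {"xyz": [0,8,-6],"roll": 0,"grip": 0},
    {"xyz": [0,14,0],"roll": 0,"grip": 0},
    {"xyz": [0,20,0],"roll": 0,"grip": 0},
    {"xyz": [0,24,0],"roll": 0,"grip": 0},
  ],
)

```text
time_s: 7.68
position: [0.522, 0.2524, 0.2741]
tcp_rot: [[0.987, 0.162, -0.003], [0.162, -0.987, -0.001], [-0.003, 0.001, -1.0]]
force: [1.1, -0.7, -2.2]
opening: 0.225
grasp_force: 30.0
```

>>> move_arm(
  increments=[
    {"xyz": [0,24,0],"roll": 0,"grip": 0},
    {"xyz": [0,24,0],"roll": 0,"grip": 0},
    {"xyz": [0,24,0],"roll": 0,"grip": 0},
    {"xyz": [0,24,0],"roll": 0,"grip": 0},
    {"xyz": [0,24,0],"roll": 0,"grip": 0},
  ],
)

```text
time_s: 8.1
position: [0.5412, 0.1327, 0.2738]
tcp_rot: [[0.987, 0.16, -0.004], [0.16, -0.987, -0.001], [-0.004, 0.0, -1.0]]
force: [0.3, 1.0, -2.3]
opening: 0.224
grasp_force: 30.0
```

>>> move_arm(
  increments=[
    {"xyz": [0,24,0],"roll": 0,"grip": 0},
    {"xyz": [0,24,0],"roll": 0,"grip": 0},
    {"xyz": [0,22,0],"roll": 0,"grip": 0},
    {"xyz": [0,18,0],"roll": 0,"grip": 0},
    {"xyz": [0,12,0],"roll": 0,"grip": 0},
  ],
)

```text
time_s: 8.52
position: [0.5575, 0.0336, 0.2739]
tcp_rot: [[0.987, 0.159, -0.003], [0.159, -0.987, -0.001], [-0.004, 0.0, -1.0]]
force: [-0.7, -0.5, -2.3]
opening: 0.23
grasp_force: 30.0
```

>>> move_arm(
  increments=[
    {"xyz": [1,8,0],"roll": 0,"grip": 0},
    {"xyz": [1,2,0],"roll": 0,"grip": 0},
    {"xyz": [0,0,0],"roll": 0,"grip": 0},
  ],
)

```text
time_s: 8.77
position: [0.562, 0.0268, 0.275]
tcp_rot: [[0.987, 0.16, -0.001], [0.16, -0.987, 0.001], [-0.001, -0.001, -1.0]]
force: [0.2, -0.5, -3.1]
opening: 0.232
grasp_force: 30.0
```

Run:
```python
from h import *
np.set_printoptions(precision=4,suppress=True)
s,p,B=scoop_tilt(); cv2.imwrite('pics/s2.png',cv2.resize(p[100:340,240:500],None,fx=2.3,fy=2.3)[:,:,::-1])
print(s['position'],s['force'],s['moment'],s['grasp_force'])
k=(abs(B[:,1])<.036)&(B[:,0]>-.15)&(B[:,0]<.02)&(B[:,2]>.19)&(B[:,2]<.35); B=B[k]
for a in np.arange(-.15,.02,.015):
    q=B[(B[:,0]>=a)&(B[:,0]<a+.015)]
    if len(q)>3: print(round(a,3),len(q),np.percentile(q[:,2],[2,98]))
```

```text
[0.562  0.0268 0.275 ] [ 0.2138 -0.4689 -3.1175] [-0.0001 -0.07    0.0124] 29.99537469819188
-0.135 180 [0.2368 0.2695]
-0.12 231 [0.2352 0.2694]
-0.105 240 [0.2349 0.2699]
-0.09 223 [0.2351 0.2687]
-0.075 233 [0.2355 0.2689]
-0.06 234 [0.2354 0.2684]
-0.045 217 [0.2363 0.269 ]
-0.03 115 [0.2383 0.2907]
-0.015 46 [0.234  0.2837]
-0.0 50 [0.2351 0.2853]
```

View pics/s2.png

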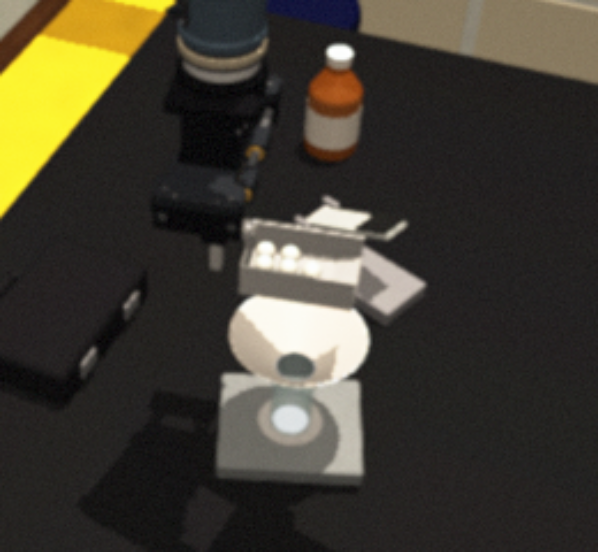

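The scoop is held level with its nose over the funnel, at about (300,280) in the crop, with the balls in the tray. Loosening the grip step by step so gravity pivots the nose down.

>>> move_arm(
  increments=[
    {"xyz": [0,0,0],"roll": 0,"grip": 22.2},
    {"xyz": [0,0,0],"roll": 0,"grip": 22.2},
  ],
)

```text
time_s: 8.98
position: [0.5618, 0.0282, 0.2755]
tcp_rot: [[0.987, 0.162, -0.0], [0.162, -0.987, 0.0], [-0.0, -0.0, -1.0]]
force: [0.2, 0.2, -3.0]
opening: 0.226
grasp_force: 30.0
```

>>> move_arm(
  increments=[
    {"xyz": [0,0,0],"roll": 0,"grip": 22.4},
    {"xyz": [0,0,0],"roll": 0,"grip": 22.4},
  ],
)

```text
time_s: 9.15
position: [0.5619, 0.0278, 0.2756]
tcp_rot: [[0.987, 0.162, -0.0], [0.162, -0.987, 0.0], [-0.0, -0.0, -1.0]]
force: [0.7, 1.0, -2.4]
opening: 0.23
grasp_force: 16.9
```

```bash
cat > tilt.py <<'E'
from h import *
np.set_printoptions(precision=4,suppress=True)
s,p,B=scoop_tilt()
print(s['time_s'],s['position'],s['force'],s['moment'],s['opening'],s['grasp_force'])
k=(abs(B[:,1])<.036)&(B[:,0]>-.15)&(B[:,0]<.02)&(B[:,2]>.165)&(B[:,2]<.35); B=B[k]
for a in np.arange(-.15,.02,.015):
    q=B[(B[:,0]>=a)&(B[:,0]<a+.015)]
    if len(q)>3: print(round(a,3),len(q),np.percentile(q[:,2],[2,98]))
E
python3 tilt.py
```

```text
9.15 [0.5619 0.0278 0.2756] [ 0.6885  0.9701 -2.3955] [ 0.0722 -0.1361 -0.0254] 0.23006620659319615 16.8903016357217
-0.135 180 [0.2372 0.2696]
-0.12 234 [0.2363 0.2692]
-0.105 238 [0.235  0.2702]
-0.09 225 [0.2358 0.2689]
-0.075 241 [0.2358 0.2694]
-0.06 223 [0.236  0.2693]
-0.045 224 [0.2368 0.3127]
-0.03 113 [0.237  0.2908]
-0.015 44 [0.2352 0.2841]
-0.0 51 [0.2355 0.2842]
```

>>> move_arm(
  increments=[
    {"xyz": [0,0,0],"roll": 0,"grip": 22.5},
    {"xyz": [0,0,0],"roll": 0,"grip": 22.5},
    {"xyz": [0,0,0],"roll": 0,"grip": 22.5},
  ],
)

```text
time_s: 9.45
position: [0.5621, 0.0272, 0.2756]
tcp_rot: [[0.987, 0.161, 0.0], [0.161, -0.987, 0.0], [0.0, -0.0, -1.0]]
force: [-0.4, -0.3, -3.0]
opening: 0.227
grasp_force: 13.6
```

```bash
python3 tilt.py
```

```text
9.45 [0.5621 0.0272 0.2756] [-0.4246 -0.3363 -2.9557] [-0.0095 -0.1286  0.0122] 0.22682742618939372 13.632767484232318
-0.135 182 [0.2368 0.2698]
-0.12 232 [0.2363 0.2697]
-0.105 237 [0.2356 0.2693]
-0.09 226 [0.2358 0.2695]
-0.075 238 [0.2352 0.2688]
-0.06 231 [0.2355 0.2689]
-0.045 211 [0.235  0.2697]
-0.03 114 [0.2363 0.2887]
-0.015 45 [0.2344 0.2831]
-0.0 49 [0.2351 0.2853]
```

>>> move_arm(
  increments=[
    {"xyz": [0,0,0],"roll": 0,"grip": 22.6},
    {"xyz": [0,0,0],"roll": 0,"grip": 22.6},
    {"xyz": [0,0,0],"roll": 0,"grip": 22.6},
  ],
)

```text
time_s: 9.75
position: [0.5621, 0.0271, 0.2755]
tcp_rot: [[0.987, 0.161, -0.0], [0.161, -0.987, 0.0], [-0.0, -0.0, -1.0]]
force: [-0.9, -0.4, -2.3]
opening: 0.231
grasp_force: 10.8
```

```bash
python3 tilt.py
```

```text
9.75 [0.5621 0.0271 0.2755] [-0.8517 -0.3644 -2.2831] [ 0.0076 -0.1308 -0.0337] 0.23053256783722106 10.806422569694405
-0.135 179 [0.2362 0.2697]
-0.12 228 [0.2364 0.2696]
-0.105 239 [0.2363 0.2694]
-0.09 225 [0.2358 0.2695]
-0.075 232 [0.2363 0.2691]
-0.06 225 [0.236 0.269]
-0.045 219 [0.2362 0.2695]
-0.03 112 [0.2376 0.2898]
-0.015 45 [0.2355 0.2836]
-0.0 50 [0.2378 0.2849]
```

>>> move_arm(
  increments=[
    {"xyz": [0,0,0],"roll": 0,"grip": 22.7},
    {"xyz": [0,0,0],"roll": 0,"grip": 22.7},
    {"xyz": [0,0,0],"roll": 0,"grip": 22.7},
  ],
)

```text
time_s: 10.05
position: [0.5621, 0.0271, 0.2755]
tcp_rot: [[0.987, 0.161, -0.0], [0.161, -0.987, 0.0], [-0.0, -0.0, -1.0]]
force: [-0.3, -0.6, -2.4]
opening: 0.229
grasp_force: 8.1
```

```bash
python3 tilt.py
```

```text
10.05 [0.5621 0.0271 0.2755] [-0.276  -0.6439 -2.3584] [ 0.0749 -0.1322 -0.0292] 0.22897666646714185 8.06501164479414
-0.12 180 [0.2072 0.2404]
-0.105 230 [0.208  0.2429]
-0.09 231 [0.2112 0.2465]
-0.075 239 [0.2141 0.2505]
-0.06 222 [0.2197 0.2539]
-0.045 241 [0.2229 0.2585]
-0.03 216 [0.2265 0.2813]
-0.015 30 [0.2284 0.2834]
-0.0 57 [0.2364 0.2843]
0.015 9 [0.2356 0.2503]
```

The scoop now creeps nose-down in the grip (about 15°). Continuing.

>>> move_arm(
  increments=[
    {"xyz": [0,0,0],"roll": 0,"grip": 22.7},
    {"xyz": [0,0,0],"roll": 0,"grip": 22.7},
    {"xyz": [0,0,0],"roll": 0,"grip": 22.7},
  ],
)

```text
time_s: 10.35
position: [0.5621, 0.0271, 0.2756]
tcp_rot: [[0.987, 0.161, 0.0], [0.161, -0.987, -0.0], [0.0, 0.0, -1.0]]
force: [0.2, 0.9, -1.8]
opening: 0.229
grasp_force: 8.0
```

```bash
python3 tilt.py
```

```text
10.35 [0.5621 0.0271 0.2756] [ 0.2055  0.947  -1.7986] [-0.0037 -0.0618  0.0072] 0.2286197023890256 8.0425716197351
-0.12 45 [0.1757 0.1897]
-0.105 103 [0.1841 0.2084]
-0.09 228 [0.1788 0.2151]
-0.075 232 [0.184  0.2247]
-0.06 239 [0.1907 0.2328]
-0.045 247 [0.1993 0.2423]
-0.03 262 [0.2089 0.292 ]
-0.015 200 [0.217 0.283]
-0.0 64 [0.2256 0.2851]
0.015 14 [0.2546 0.2712]
```

>>> move_arm(
  increments=[
    {"xyz": [0,0,0],"roll": 0,"grip": 22.7},
    {"xyz": [0,0,0],"roll": 0,"grip": 22.7},
    {"xyz": [0,0,0],"roll": 0,"grip": 22.7},
    {"xyz": [0,0,0],"roll": 0,"grip": 22.7},
  ],
)

```text
time_s: 10.73
position: [0.5621, 0.0271, 0.2756]
tcp_rot: [[0.987, 0.161, 0.0], [0.161, -0.987, -0.0], [0.0, 0.0, -1.0]]
force: [-0.5, -0.6, -2.1]
opening: 0.233
grasp_force: 8.0
```

```bash
python3 tilt.py
python3 - <<'E'
from h import *
p,d=bot.capture('side'); cv2.imwrite('pics/s3.png',cv2.resize(p[100:340,240:500],None,fx=2.3,fy=2.3)[:,:,::-1])
E
```

```text
10.7333 [0.5621 0.0271 0.2756] [-0.469  -0.6203 -2.0911] [ 0.0325 -0.0522  0.0476] 0.23321108961624612 8.041878136864398
-0.105 47 [0.1868 0.209 ]
-0.09 220 [0.1793 0.2162]
-0.075 236 [0.1844 0.2242]
-0.06 234 [0.191  0.2329]
-0.045 240 [0.1996 0.2416]
-0.03 264 [0.2086 0.2755]
-0.015 200 [0.2166 0.2823]
-0.0 65 [0.2272 0.2851]
0.015 14 [0.2547 0.2725]
```

View pics/s3.png

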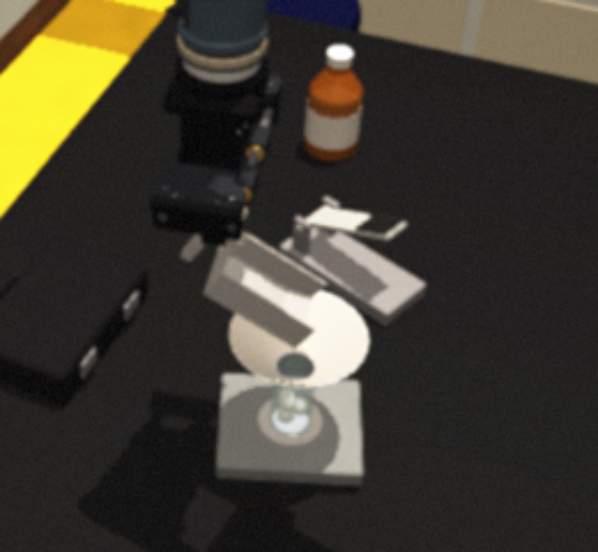

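The tray looks empty at about (265,285), and balls show in the glass column at (291,400). I'll loosen a little more for extra tilt, then count the balls.

>>> move_arm(
  increments=[
    {"xyz": [0,0,0],"roll": 0,"grip": 22.8},
    {"xyz": [0,0,0],"roll": 0,"grip": 22.8},
    {"xyz": [0,0,0],"roll": 0,"grip": 22.8},
    {"xyz": [0,0,0],"roll": 0,"grip": 22.8},
  ],
)

```text
time_s: 11.17
position: [0.5621, 0.0271, 0.2755]
tcp_rot: [[0.987, 0.161, -0.0], [0.161, -0.987, 0.0], [-0.0, -0.0, -1.0]]
force: [0.2, 0.0, -2.4]
opening: 0.228
grasp_force: 5.2
```

```bash
python3 tilt.py
python3 - <<'E'
from h import *
M,K=T('side'); p,d=bot.capture('side'); cv2.imwrite('pics/s4.png',cv2.resize(p[190:310,310:410],None,fx=5,fy=5,interpolation=cv2.INTER_CUBIC)[:,:,::-1])
for r in bot.spot_in('ball1_center','side'): print(round(r['conf'],2),np.round(M[:3,:3]@np.array(r['at'])+M[:3,3],3))
f=[]; 
for i in range(6):
    bot.capture('top'); f.append(bot.read_state()['force'][2])
print(f)
E
```

```text
11.1667 [0.5621 0.0271 0.2755] [ 0.2453  0.0001 -2.4327] [ 0.016  -0.0304  0.034 ] 0.22751373359693697 5.196048336438253
-0.105 49 [0.1885 0.2087]
-0.09 227 [0.1798 0.2167]
-0.075 232 [0.1845 0.2243]
-0.06 234 [0.1911 0.2342]
-0.045 245 [0.1997 0.2419]
-0.03 264 [0.2082 0.2746]
-0.015 195 [0.2176 0.2835]
-0.0 62 [0.2267 0.2838]
0.015 15 [0.2549 0.2694]
[np.float64(-2.3210946417942004), np.float64(-2.613803400881284), np.float64(-1.7708274078089776), np.float64(-1.6729997446413212), np.float64(-1.604416631118042), np.float64(-1.170906815015878)]
```

View pics/s4.png

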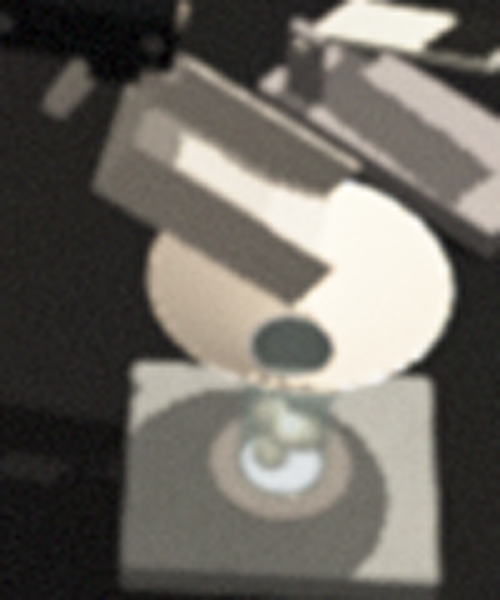

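In the crop, the visible part of the tray is empty and balls are stacked in the column at (285,430). The tilt has stopped at about 31°, and the near wall may hide a ball, so I'm loosening further.

>>> move_arm(
  increments=[
    {"xyz": [0,0,0],"roll": 0,"grip": 22.88},
    {"xyz": [0,0,0],"roll": 0,"grip": 22.88},
    {"xyz": [0,0,0],"roll": 0,"grip": 22.88},
  ],
)

```text
time_s: 11.87
position: [0.5621, 0.0271, 0.2756]
tcp_rot: [[0.987, 0.161, -0.0], [0.161, -0.987, -0.0], [-0.0, 0.0, -1.0]]
force: [-0.1, 0.6, -2.2]
opening: 0.229
grasp_force: 2.9
```

```bash
python3 tilt.py
python3 - <<'E'
from h import *
M,K=T('top'); p,d=bot.capture('top')
c=p[240:330,270:370]; cv2.imwrite('pics/t4.png',cv2.resize(c,None,fx=6,fy=6,interpolation=cv2.INTER_CUBIC)[:,:,::-1])
for r in bot.spot_in('ball1_center','top'): print(round(r['conf'],2),np.round(M[:3,:3]@np.array(r['at'])+M[:3,3],3))
E
```

```text
11.8667 [0.5621 0.0271 0.2756] [-0.1406  0.643  -2.2256] [ 0.039  -0.0599 -0.0082] 0.22935156318047675 2.909801700807293
-0.09 24 [0.1776 0.191 ]
-0.075 173 [0.1666 0.2019]
-0.06 244 [0.1684 0.2139]
-0.045 255 [0.1755 0.2277]
-0.03 288 [0.1889 0.2973]
-0.015 269 [0.202  0.2821]
-0.0 158 [0.2175 0.2821]
0.015 26 [0.2256 0.272 ]
0.38 [ 0.486 -0.024  0.141]
```

View pics/t4.png

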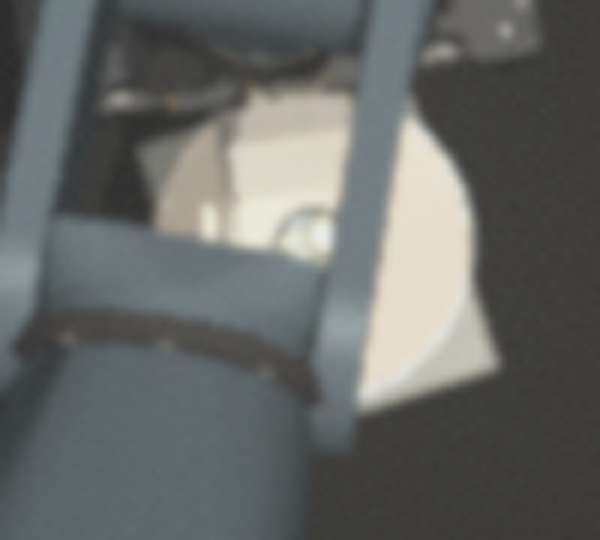

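The top view shows the tray floor empty at (290,150) and balls in the throat and column at (315,240). Tilt is about 41°. Re-tightening, lifting, and carrying the scoop back to its spot.

>>> move_arm(
  increments=[
    {"xyz": [0,0,0],"roll": 0,"grip": 0},
    {"xyz": [0,0,0],"roll": 0,"grip": 0},
    {"xyz": [0,0,-10],"roll": 0,"grip": 0},
    {"xyz": [0,0,-20],"roll": 0,"grip": 0},
    {"xyz": [0,-6,-10],"roll": 0,"grip": 0},
  ],
)

```text
time_s: 12.43
position: [0.5623, 0.0322, 0.3179]
tcp_rot: [[0.987, 0.16, 0.003], [0.16, -0.987, -0.001], [0.003, 0.002, -1.0]]
force: [0.1, 0.1, -1.5]
opening: 0.225
grasp_force: 30.0
```

>>> move_arm(
  increments=[
    {"xyz": [0,-16,0],"roll": 0,"grip": 0},
    {"xyz": [-3,-26,0],"roll": 0,"grip": 0},
    {"xyz": [-4,-30,0],"roll": 0,"grip": 0},
    {"xyz": [-4,-30,0],"roll": 0,"grip": 0},
    {"xyz": [-4,-30,0],"roll": 0,"grip": 0},
  ],
)

```text
time_s: 12.85
position: [0.5247, 0.1624, 0.3164]
tcp_rot: [[0.987, 0.16, 0.001], [0.16, -0.987, 0.001], [0.001, -0.0, -1.0]]
force: [0.6, 0.7, -2.0]
opening: 0.225
grasp_force: 30.0
```

>>> move_arm(
  increments=[
    {"xyz": [-5,-30,0],"roll": 0,"grip": 0},
    {"xyz": [-5,-30,0],"roll": 0,"grip": 0},
    {"xyz": [-5,-30,0],"roll": 0,"grip": 0},
    {"xyz": [-5,-30,0],"roll": 0,"grip": 0},
    {"xyz": [-5,-22,0],"roll": 0,"grip": 0},
  ],
)

```text
time_s: 13.27
position: [0.4765, 0.2998, 0.3165]
tcp_rot: [[0.987, 0.163, 0.001], [0.163, -0.987, 0.002], [0.001, -0.002, -1.0]]
force: [-0.0, 0.3, -2.4]
opening: 0.228
grasp_force: 30.0
```

>>> move_arm(
  increments=[
    {"xyz": [0,-12,0],"roll": 0,"grip": 0},
    {"xyz": [0,-6,0],"roll": 0,"grip": 0},
    {"xyz": [0,0,0],"roll": 0,"grip": 0},
  ],
)

```text
time_s: 13.52
position: [0.4747, 0.3157, 0.3159]
tcp_rot: [[0.987, 0.163, 0.001], [0.163, -0.987, 0.0], [0.001, -0.0, -1.0]]
force: [-0.0, -0.4, -1.1]
opening: 0.226
grasp_force: 30.0
```

```bash
python3 tilt.py
python3 - <<'E'
from h import *
np.set_printoptions(precision=3,suppress=True)
fs=[]
im=[]
for c in ['side','top']:
    M,K=T(c); p,d=bot.capture(c); fs.append(bot.read_state()['force'][2])
    for r in bot.spot_in('ball1_center',c): print(c,round(r['conf'],2),M[:3,:3]@np.array(r['at'])+M[:3,3])
    R=M[:3,:3].T; 
    q=lambda P: (K@(R@(np.array(P)-M[:3,3])))
    def cr(P,w,h):
        a=q(P); u,v=int(a[0]/a[2]),int(a[1]/a[2]); return cv2.resize(p[max(v-h,0):v+h,max(u-w,0):u+w],(390,290),interpolation=cv2.INTER_CUBIC)
    s=bot.read_state()['position']
    im.append(np.hstack([cr([.481,.014,.09],40,30),cr([s[0]-.06,s[1],s[2]-.06],40,30)]))
cv2.imwrite('pics/chk.png',np.vstack(im)[:,:,::-1])
for i in range(8): bot.capture('side'); fs.append(bot.read_state()['force'][2])
print(np.mean(fs))
E
```

```text
13.5167 [0.4747 0.3157 0.3159] [-0.0003 -0.4022 -1.12  ] [ 0.0342 -0.0016 -0.0419] 0.22616854978629772 30.000060634338297
-0.075 32 [0.2091 0.2203]
-0.06 238 [0.197  0.2361]
-0.045 438 [0.1995 0.2524]
-0.03 479 [0.2094 0.3314]
-0.015 281 [0.2263 0.2908]
-0.0 192 [0.2426 0.2907]
0.015 46 [0.2579 0.2801]
top 0.39 [0.476 0.013 0.137]
-2.348576793819266
```

View pics/chk.png

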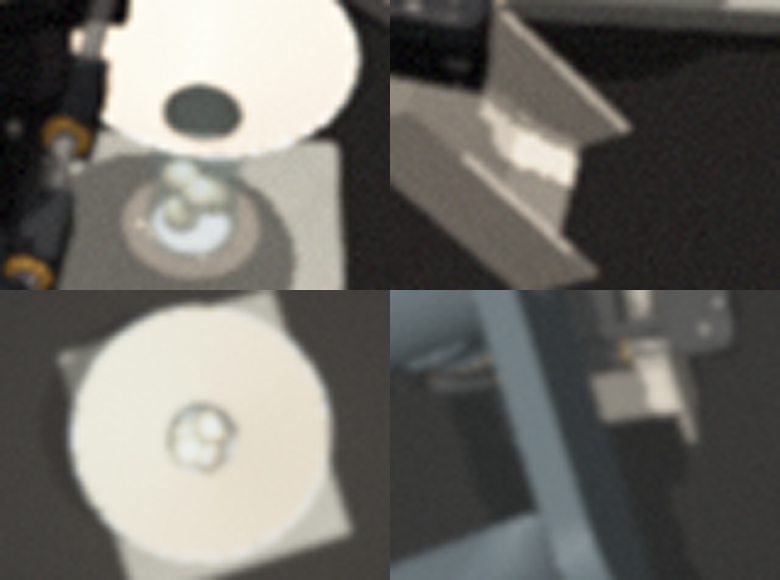

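The lower-left view shows the column holding the balls in a cluster at (200,435). The right views show the tray floor clear and nothing dropped beside it. Lowering the scoop until the lip is near the bench.

>>> move_arm(
  increments=[
    {"xyz": [0,0,20],"roll": 0,"grip": 0},
    {"xyz": [0,0,40],"roll": 0,"grip": 0},
    {"xyz": [0,0,40],"roll": 0,"grip": 0},
    {"xyz": [0,0,40],"roll": 0,"grip": 0},
    {"xyz": [0,0,25],"roll": 0,"grip": 0},
  ],
)

```text
time_s: 14.58
position: [0.4726, 0.314, 0.1471]
tcp_rot: [[0.987, 0.161, -0.005], [0.161, -0.987, -0.002], [-0.005, 0.001, -1.0]]
force: [-1.2, -0.8, -2.1]
opening: 0.228
grasp_force: 30.0
```

>>> move_arm(
  increments=[
    {"xyz": [0,0,10],"roll": 0,"grip": 0},
    {"xyz": [0,0,5],"roll": 0,"grip": 22.5},
    {"xyz": [0,0,0],"roll": 0,"grip": 22.5},
    {"xyz": [0,0,0],"roll": 0,"grip": 22.5},
  ],
)

```text
time_s: 14.92
position: [0.4761, 0.3155, 0.1371]
tcp_rot: [[0.987, 0.161, 0.003], [0.161, -0.987, 0.001], [0.003, -0.001, -1.0]]
force: [0.0, 1.3, -2.4]
opening: 0.23
grasp_force: 24.4
```

```bash
sed -i 's/B\[:,2\]>.165/B[:,2]>.003/' tilt.py; python3 tilt.py
```

```text
14.9167 [0.4761 0.3155 0.1371] [ 0.0486  1.3066 -2.3514] [ 0.0128 -0.0744  0.0706] 0.22985387827907688 24.44333400519099
-0.15 5 [0.0031 0.0041]
-0.135 10 [0.0031 0.0053]
-0.12 4 [0.003  0.0051]
-0.105 6 [0.0031 0.0052]
-0.09 8 [0.0034 0.0041]
-0.075 31 [0.0032 0.0439]
-0.06 176 [0.0102 0.0561]
-0.045 627 [0.0212 0.3421]
-0.03 668 [0.03   0.3449]
-0.015 281 [0.0484 0.348 ]
-0.0 203 [0.0068 0.3488]
0.015 74 [0.0406 0.3432]
```

>>> move_arm(
  increments=[
    {"xyz": [0,0,8],"roll": 0,"grip": 22.5},
    {"xyz": [0,0,6],"roll": 0,"grip": 22.5},
    {"xyz": [0,0,6],"roll": 0,"grip": 22.5},
    {"xyz": [5,0,5],"roll": 0,"grip": 22.5},
    {"xyz": [6,0,5],"roll": 0,"grip": 22.6},
  ],
)

```text
time_s: 15.38
position: [0.494, 0.3189, 0.1107]
tcp_rot: [[0.987, 0.162, 0.02], [0.162, -0.987, 0.006], [0.02, -0.003, -1.0]]
force: [6.8, -0.6, 14.6]
opening: 0.229
grasp_force: 11.4
```

>>> move_arm(
  increments=[
    {"xyz": [7,0,5],"roll": 0,"grip": 22.6},
    {"xyz": [7,0,5],"roll": 0,"grip": 22.6},
    {"xyz": [7,0,5],"roll": 0,"grip": 22.6},
    {"xyz": [6,0,5],"roll": 0,"grip": 22.6},
  ],
)

```text
time_s: 15.72
position: [0.5193, 0.3227, 0.0892]
tcp_rot: [[0.987, 0.161, 0.015], [0.161, -0.987, 0.005], [0.016, -0.002, -1.0]]
force: [4.6, 1.1, 6.6]
opening: 0.225
grasp_force: 10.9
```

```bash
python3 tilt.py
```

```text
15.7167 [0.5193 0.3227 0.0892] [4.571  1.1082 6.5657] [-0.0411 -0.717   0.0523] 0.22506498625077734 10.869898119417485
-0.15 11 [0.003  0.0048]
-0.135 7 [0.0036 0.0043]
-0.12 6 [0.003  0.0039]
-0.105 61 [0.0066 0.0355]
-0.09 285 [0.0064 0.0403]
-0.075 295 [0.0085 0.0467]
-0.06 295 [0.0131 0.0546]
-0.045 625 [0.0209 0.3074]
-0.03 696 [0.029  0.3191]
-0.015 258 [0.0374 0.3238]
-0.0 171 [0.0043 0.3216]
0.015 53 [0.2454 0.3091]
```

>>> move_arm(
  increments=[
    {"xyz": [6,0,6],"roll": 0,"grip": 22.65},
    {"xyz": [5,0,6],"roll": 0,"grip": 22.65},
    {"xyz": [5,0,6],"roll": 0,"grip": 22.65},
    {"xyz": [4,0,6],"roll": 0,"grip": 22.65},
  ],
)

```text
time_s: 16.1
position: [0.5331, 0.3244, 0.0617]
tcp_rot: [[0.987, 0.161, 0.002], [0.161, -0.987, 0.001], [0.002, -0.001, -1.0]]
force: [2.5, 0.0, 1.2]
opening: 0.228
grasp_force: 9.3
```

```bash
python3 tilt.py
```

```text
16.1 [0.5331 0.3244 0.0617] [2.5416 0.034  1.2228] [ 0.0733 -0.1833 -0.0238] 0.22802575086078727 9.25114905985538
-0.15 7 [0.003  0.0053]
-0.135 7 [0.003  0.0054]
-0.12 132 [0.0036 0.0353]
-0.105 278 [0.0039 0.0367]
-0.09 282 [0.004  0.0405]
-0.075 278 [0.0062 0.0436]
-0.06 282 [0.0088 0.0454]
-0.045 593 [0.0131 0.2797]
-0.03 697 [0.0152 0.2913]
-0.015 236 [0.0182 0.2953]
-0.0 145 [0.2169 0.2926]
0.015 50 [0.2256 0.2797]
```

>>> move_arm(
  increments=[
    {"xyz": [1.5,0,5],"roll": 0,"grip": 22.7},
    {"xyz": [1,0,5],"roll": 0,"grip": 22.7},
    {"xyz": [1,0,4],"roll": 0,"grip": 22.7},
    {"xyz": [0,0,2],"roll": 0,"grip": 22.7},
    {"xyz": [0,0,0],"roll": 0,"grip": 22.7},
  ],
)

```text
time_s: 16.57
position: [0.5341, 0.3244, 0.0444]
tcp_rot: [[0.987, 0.161, -0.003], [0.161, -0.987, -0.001], [-0.003, 0.001, -1.0]]
force: [0.1, 0.1, -1.8]
opening: 0.23
grasp_force: 7.8
```

```bash
python3 tilt.py
```

```text
16.5667 [0.5341 0.3244 0.0444] [ 0.0584  0.0562 -1.7631] [-0.0005 -0.0507 -0.0087] 0.23016160949724837 7.844688478508033
-0.15 7 [0.0031 0.0045]
-0.135 10 [0.0031 0.0051]
-0.12 272 [0.0044 0.0354]
-0.105 242 [0.0033 0.0363]
-0.09 228 [0.0031 0.0363]
-0.075 236 [0.0034 0.0364]
-0.06 255 [0.0031 0.0376]
-0.045 571 [0.0038 0.2627]
-0.03 680 [0.0041 0.2739]
-0.015 197 [0.2003 0.2782]
-0.0 133 [0.199 0.276]
0.015 47 [0.2057 0.2703]
```

Nearly flat (about 2°). Releasing gently, then retracting.

>>> move_arm(
  increments=[
    {"xyz": [0,0,1],"roll": 0,"grip": 22.9},
    {"xyz": [0,0,0],"roll": 0,"grip": 23.3},
    {"xyz": [0,0,0],"roll": 0,"grip": 26},
    {"xyz": [0,0,0],"roll": 0,"grip": 40},
    {"xyz": [0,0,0],"roll": 0,"grip": 60},
  ],
)

```text
time_s: 17.03
position: [0.5353, 0.3247, 0.0448]
tcp_rot: [[0.987, 0.161, 0.0], [0.161, -0.987, 0.0], [0.0, -0.0, -1.0]]
force: [-0.2, -0.7, -0.3]
opening: 0.335
grasp_force: 0.0
```

>>> move_arm(
  increments=[
    {"xyz": [0,0,0],"roll": 0,"grip": 60},
    {"xyz": [0,0,-15],"roll": 0,"grip": 60},
    {"xyz": [0,0,-30],"roll": 0,"grip": 60},
    {"xyz": [0,0,-40],"roll": 0,"grip": 60},
    {"xyz": [0,0,-40],"roll": 0,"grip": 60},
  ],
)

```text
time_s: 17.45
position: [0.5343, 0.3243, 0.1699]
tcp_rot: [[0.987, 0.161, -0.003], [0.161, -0.987, -0.001], [-0.003, 0.001, -1.0]]
force: [0.4, 0.9, 1.0]
opening: 0.593
grasp_force: 0.0
```

>>> move_arm(
  increments=[
    {"xyz": [0,0,-40],"roll": 0,"grip": 30},
    {"xyz": [0,30,-20],"roll": 0,"grip": 0},
    {"xyz": [0,40,0],"roll": 0,"grip": 0},
    {"xyz": [0,40,0],"roll": 0,"grip": 0},
    {"xyz": [0,40,0],"roll": 0,"grip": 0},
  ],
)

```text
time_s: 17.87
position: [0.5595, 0.1756, 0.2307]
tcp_rot: [[0.987, 0.163, 0.002], [0.163, -0.987, 0.0], [0.002, 0.0, -1.0]]
force: [0.4, -0.3, -0.1]
opening: 0.307
grasp_force: 0.0
```

Run:
```python
from h import *
np.set_printoptions(precision=4,suppress=True)
p,d=bot.capture('side'); A=cloud(d,np.ones(d.shape,bool),'side')
ax=np.array([.987,.162]); ay=np.array([-.162,.987]); r=A[:,:2]-np.array([.534,.3245]); u=r@ax; w=r@ay
k=(abs(w)<.045)&(abs(u+.06)<.1)&(A[:,2]>.004)&(A[:,2]<.12)
for a in np.arange(-.15,.03,.02):
    q=A[k&(u>a)&(u<a+.02)]
    if len(q)>5: print(round(a,2),np.percentile(q[:,2],[2,98]))
g=A[k&(A[:,2]>.065)]; print('grip',g.mean(0))
print(bot.read_state()['position'])
# paddle fit: points in box frame
P=A[(A[:,0]>.4)&(A[:,0]<.6)&(A[:,1]>-.33)&(A[:,1]<-.17)&(A[:,2]>.04)&(A[:,2]<.14)]
print(len(P))
M,K=T('top'); tp,td=bot.capture('top'); A2=cloud(td,np.ones(td.shape,bool),'top')
for n,AA in [('side',A),('top',A2)]:
    B=AA[(abs(AA[:,0]-.494)<.12)&(abs(AA[:,1]+.248)<.12)]
    lo=B[(B[:,2]>.013)&(B[:,2]<.034)]; hi=B[(B[:,2]>.05)&(B[:,2]<.14)]
    th=np.radians(66); e=np.array([np.cos(th),np.sin(th)])
    for nm,Q in [('box',lo),('pad',hi)]:
        print(n,nm,len(Q),cv2.minAreaRect((Q[:,:2]*1000).astype(np.float32)))
    # horizontal slope direction of paddle
    c,_,_,_=np.linalg.lstsq(np.c_[hi[:,:2],np.ones(len(hi))],hi[:,2],rcond=None); print('slope',c, np.degrees(np.arctan2(c[1],c[0])))
```

```text
-0.13 [0.0055 0.0357]
-0.11 [0.0043 0.0354]
-0.09 [0.0041 0.0352]
-0.07 [0.0041 0.0357]
-0.05 [0.0042 0.0362]
-0.03 [0.0044 0.0555]
-0.01 [0.0113 0.082 ]
0.01 [0.0056 0.0827]
grip [0.5437 0.3299 0.0771]
[0.5612 0.1678 0.2302]
500
side box 1136 ((494.618408203125, -252.00735473632812), (82.85204315185547, 170.72056579589844), 66.98567199707031)
side pad 477 ((502.5704650878906, -254.005126953125), (63.38835525512695, 127.98257446289062), 66.72838592529297)
slope [-0.4373  0.0878  0.3287] 168.64787938002988
top box 931 ((521.8590087890625, -257.6184387207031), (121.07672119140625, 224.44003295898438), 59.15442657470703)
top pad 707 ((501.73492431640625, -257.7656555175781), (65.09705352783203, 126.09261322021484), 67.06451416015625)
slope [-0.4022  0.1934  0.3406] 154.32029208573184
```

The scoop stands flat: wall tops are at 35–36 mm and the grip top at 82 mm. Now I'll locate the black pad by colour.

Run:
```python
from h import *
np.set_printoptions(precision=4,suppress=True)
e=np.array([-.921,.391])
for c in ['top','side']:
    p,d=bot.capture(c); A=cloud(d,np.ones(d.shape,bool),c); v,u=np.nonzero(d>0); g=p[v,u].mean(1)
    k=(abs(A[:,0]-.494)<.12)&(abs(A[:,1]+.248)<.1)&(A[:,2]>.045)&(A[:,2]<.14)
    Q=A[k]; s=(Q[:,:2]-np.array([.5022,-.2565]))@e
    for a in np.arange(-.07,.07,.01):
        m=(s>=a)&(s<a+.01)
        if m.sum()>2: print(c,round(a,2),m.sum(),'g',np.median(g[k][m]).round(),'z',np.median(Q[m,2]))
    m=g[k]<60; m&=(Q[:,2]>.07)
    print('dark',m.sum(),Q[m].mean(0))
    M,K=T(c)
    for l in ['paddle_pad']:
        for r in bot.spot_in(l,c): print(r['conf'],M[:3,:3]@np.array(r['at'])+M[:3,3])
B=A
```

```text
top -0.07 10 g 176.0 z 0.06993145361036579
top -0.06 77 g 201.0 z 0.06726552330956515
top -0.05 86 g 208.0 z 0.06842521766181076
top -0.04 50 g 222.0 z 0.07302171634485122
top -0.03 51 g 222.0 z 0.07694082319512896
top -0.02 47 g 223.0 z 0.08104663787326039
top -0.01 54 g 223.0 z 0.0844425348914093
top 0.0 48 g 223.0 z 0.09000608047238001
top 0.01 48 g 206.0 z 0.0943336246354326
top 0.02 53 g 65.0 z 0.10186287029829377
top 0.03 55 g 59.0 z 0.10648443576606192
top 0.04 53 g 58.0 z 0.11050452582364056
top 0.05 57 g 68.0 z 0.11507343370246526
top 0.06 19 g 147.0 z 0.11107250610774244
dark 105 [ 0.4647 -0.2412  0.1092]
0.63 [ 0.4961 -0.256   0.0889]
side -0.07 13 g 82.0 z 0.06048316768269113
side -0.06 50 g 159.0 z 0.0646502530826571
side -0.05 64 g 156.0 z 0.06630364986838233
side -0.04 33 g 231.0 z 0.07028770472026447
side -0.03 28 g 237.0 z 0.07481634845922586
side -0.02 31 g 234.0 z 0.08012787752368011
side -0.01 28 g 237.0 z 0.08361439709751117
side 0.0 33 g 239.0 z 0.08790827395535283
side 0.01 19 g 175.0 z 0.09170681846710427
side 0.02 35 g 69.0 z 0.09925268156676847
side 0.03 36 g 40.0 z 0.10443901721014709
side 0.04 38 g 39.0 z 0.10851117855125392
side 0.05 47 g 60.0 z 0.1120089147460066
side 0.06 31 g 153.0 z 0.10941910327923665
dark 96 [ 0.4645 -0.2408  0.1072]
0.62 [ 0.4903 -0.2488  0.0918]
0.54 [0.4768 0.3171 0.0104]
```

The pad is confirmed at (0.466, −0.241), 105 mm high when raised. Moving over it with closed fingers.

>>> move_arm(
  increments=[
    {"xyz": [-15,35,0],"roll": 0,"grip": 0},
    {"xyz": [-15,35,0],"roll": 0,"grip": 0},
    {"xyz": [-15,35,0],"roll": 0,"grip": 0},
    {"xyz": [-15,35,0],"roll": 0,"grip": 0},
    {"xyz": [-15,35,0],"roll": 0,"grip": 0},
  ],
)

```text
time_s: 18.58
position: [0.5132, -0.0076, 0.2295]
tcp_rot: [[0.986, 0.165, 0.0], [0.165, -0.986, 0.0], [0.0, -0.0, -1.0]]
force: [0.6, 0.1, -0.0]
opening: 0.009
grasp_force: 0.0
```

>>> move_arm(
  increments=[
    {"xyz": [-15,35,0],"roll": 0,"grip": 0},
    {"xyz": [-15,35,0],"roll": 0,"grip": 0},
    {"xyz": [-15,35,0],"roll": 0,"grip": 0},
    {"xyz": [-15,35,0],"roll": 0,"grip": 0},
    {"xyz": [-15,35,0],"roll": 0,"grip": 0},
  ],
)

```text
time_s: 19.0
position: [0.4679, -0.193, 0.2296]
tcp_rot: [[0.986, 0.164, 0.0], [0.164, -0.986, 0.0], [0.0, -0.0, -1.0]]
force: [1.8, 0.0, -0.7]
opening: 0.008
grasp_force: 0.0
```

>>> move_arm(
  increments=[
    {"xyz": [-14,37,10],"roll": 0,"grip": 0},
    {"xyz": [0,0,35],"roll": 0,"grip": 0},
    {"xyz": [0,0,30],"roll": 0,"grip": 0},
    {"xyz": [0,0,20],"roll": 0,"grip": 0},
    {"xyz": [0,0,10],"roll": 0,"grip": 0},
  ],
)

```text
time_s: 19.42
position: [0.4592, -0.2296, 0.1219]
tcp_rot: [[0.987, 0.163, -0.004], [0.163, -0.987, 0.003], [-0.003, -0.004, -1.0]]
force: [-0.2, 0.2, -0.5]
opening: 0.007
grasp_force: 0.0
```

>>> move_arm(
  increments=[
    {"xyz": [2,8,4],"roll": 0,"grip": 0},
    {"xyz": [0,0,10],"roll": 0,"grip": 0},
    {"xyz": [0,0,10],"roll": 0,"grip": 0},
    {"xyz": [0,0,10],"roll": 0,"grip": 0},
    {"xyz": [0,0,8],"roll": 0,"grip": 0},
  ],
)

```text
time_s: 19.83
position: [0.4629, -0.2389, 0.0831]
tcp_rot: [[0.987, 0.163, -0.001], [0.163, -0.987, -0.0], [-0.001, -0.0, -1.0]]
force: [-5.3, 0.7, 8.2]
opening: 0.008
grasp_force: 3.6
```

>>> move_arm(
  increments=[
    {"xyz": [0,0,6],"roll": 0,"grip": 0},
    {"xyz": [0,0,4],"roll": 0,"grip": 0},
    {"xyz": [0,0,0],"roll": 0,"grip": 0},
    {"xyz": [0,0,0],"roll": 0,"grip": 0},
  ],
)

```text
time_s: 20.17
position: [0.4617, -0.2383, 0.0733]
tcp_rot: [[0.987, 0.163, -0.004], [0.163, -0.987, 0.001], [-0.003, -0.002, -1.0]]
force: [-5.5, 0.7, 8.8]
opening: 0.005
grasp_force: 4.0
```

>>> move_arm(
  increments=[
    {"xyz": [0,0,3],"roll": 0,"grip": 0},
    {"xyz": [0,0,2],"roll": 0,"grip": 0},
    {"xyz": [0,0,0],"roll": 0,"grip": 0},
    {"xyz": [0,0,0],"roll": 0,"grip": 0},
    {"xyz": [0,0,0],"roll": 0,"grip": 0},
  ],
)

```text
time_s: 20.58
position: [0.4616, -0.2382, 0.0687]
tcp_rot: [[0.987, 0.163, -0.003], [0.163, -0.987, 0.001], [-0.003, -0.002, -1.0]]
force: [-5.4, 0.6, 9.3]
opening: 0.004
grasp_force: 4.7
```

Run:
```python
from h import *
np.set_printoptions(precision=4,suppress=True)
e=np.array([-.921,.391]); im=[]
for c in ['top','side']:
    p,d=bot.capture(c); A=cloud(d,np.ones(d.shape,bool),c)
    k=(abs(A[:,0]-.494)<.12)&(abs(A[:,1]+.248)<.1)&(A[:,2]>.04)&(A[:,2]<.1)
    Q=A[k]; s=(Q[:,:2]-np.array([.5022,-.2565]))@e; w=(Q[:,:2]-np.array([.5022,-.2565]))@np.array([.391,.921])
    for a in np.arange(-.07,.09,.015):
        m=(s>=a)&(s<a+.015)&(abs(w)<.018)
        if m.sum()>2: print(c,round(a,3),m.sum(),'z',np.median(Q[m,2]))
    M,K=T(c)
    def cr(P,w,h):
        a=K@(M[:3,:3].T@(np.array(P)-M[:3,3])); u,v=int(a[0]/a[2]),int(a[1]/a[2]); return cv2.resize(p[max(v-h,0):v+h,max(u-w,0):u+w],(390,290),interpolation=cv2.INTER_CUBIC)
    im.append(np.hstack([cr([.481,.014,.08],27,20),cr([.48,.315,.02],54,40)]))
cv2.imwrite('pics/end.png',np.vstack(im)[:,:,::-1])
s=bot.read_state(); print(s['position'],s['force'],np.abs(s['qvel']).max(),s['time_s'])
```

```text
top -0.07 7 z 0.06340849398298798
top -0.055 16 z 0.0643529319707985
side -0.07 5 z 0.06214714362616769
side -0.055 43 z 0.06349941144091853
side -0.04 46 z 0.06358579586189084
side -0.025 37 z 0.06419044157498943
side -0.01 14 z 0.064025766636289
side 0.005 4 z 0.05712449516238105
side 0.02 7 z 0.0617829658837904
side 0.035 16 z 0.06707546952460286
side 0.05 31 z 0.0682554603238471
side 0.065 40 z 0.0656721551742267
[ 0.4616 -0.2382  0.0687] [-5.9012  1.1517  9.302 ] 0.04783405140512991 20.6833
```

View pics/end.png

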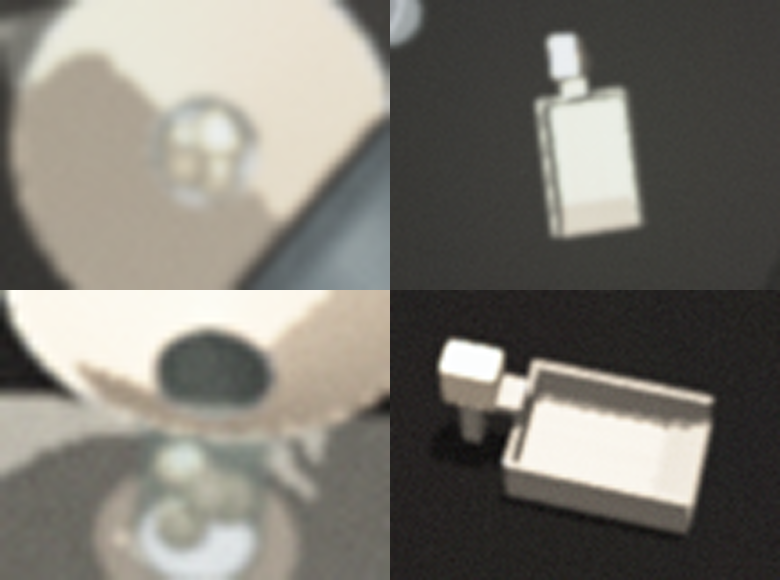

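The final picture shows the scoop empty and upright, with balls stacked in the column and none outside it. The paddle surface is level along its length at 64 mm, and the gripper holds it with about 9 N. Handing in.

```bash
python3 -c "
from rig import bot
print(bot.hand_in())"
```

```text
the job is handed in; nothing more can be done
None
```

Job handed in (no verdict was shown): the balls are in the column by camera view, though I could not count all five; the empty scoop is upright on the bench, and the paddle is held level with about 9 N.

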